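# Clamp the whetstone on the honing stand

## Task

The harvest knives need honing: pick up the orange whetstone and lay it flat on the sloping bed of the honing stand, covering the black strip and up against the two steel pins, with its end under the clamp pad. Then wind the crank clockwise (seen from above) until the pad meets the stone, and snug it until the yellow sleeve above the pad is squeezed about half way in, never all the way. Let go, and leave the grey whetstone and the other things where they are.

Things in the scene. Friction and masses are not known exactly. Their poses are not given: they have to be found in the camera images.
- stone_mid (a point): centre of the orange whetstone: a rigid bar 190 mm long (its y axis), 50 mm wide (x), 30 mm thick (z up), orange top half and cream lower half, about 0.6 kg; at the start it lies flat, orange side up, on the worktop. The point is half-way up, 15 mm above its underside.
- greystone_mid (a point): centre of the grey whetstone, same size and mass, a bystander that must stay where it is
- bed: sloping aluminium bed of the fixed honing stand, 84 mm up the slope by 242 mm. Origin: on its surface at the centre of the black strip (190 x 50 mm) that the stone must cover, 50 mm above the worktop. x up the slope (away from the robot), y along the strip, z square off the bed, leaning 28 degrees from vertical towards the robot. The seated stone's centre is at 0, 0, 15 mm in this frame.
- pins_mid (a point): point on the bed midway between its two steel pins (12 mm thick, 12 mm high, 140 mm apart along the bed's y, at y = -62 and +78, x = -31 mm of the bed). They touch the low long side of the strip (x = -25 mm): the stone's long low side rests against them.
- clamp_tip (a point): underside of the free end of the blue clamp arm (bed x = 0, y = -56, z = 74 mm). The arm, 30 mm wide, 18 mm thick, runs over the bed from its post (y = -111 to -135 mm) to here and carries the screw. The stone must slide in lengthwise under the pad, from the bed's +y end
- pad_face (a point): centre of the underside of the clamp's black rubber pad, 26 mm in diameter; at the start 40 to 46 mm off the bed, so 10 to 16 mm above a seated stone. It travels square to the bed and does not turn.
- crank_centre (a point): point on the screw's axis (parallel to the bed's z, at x = 0, y = -75 mm of the bed) at half the height of the red knob. It sinks with the screw. The steel crank arm lies 21 to 29 mm below this level; nothing else of the crank reaches higher than 19 mm below it.
- knob_mid (a point): middle of the crank's red knob: cylinder parallel to the screw, 20 mm in diameter, 38 mm high, 50 mm from the screw's axis; it spins freely on its pin, so a gripper can hold it and carry it round without turning. At the start it lies on the bed's -y side of the axis. Turning takes 2 to 5 N; it stays where left. Clockwise (looking down the screw) lowers pad and crank by 20 mm a turn
- crank (a joint): angle of the crank in rad, growing clockwise (pad down); 0 to 1.9 at the start, highest possible 7.8. The pad meets a seated stone at about 5.0 and is snug at about 6.
- pad (a joint): how far the pad is pushed up into its spring seat, in m: 0 when free, 0.008 when fully home. Stiffness 4 N per mm after a preload of 4 N. The yellow sleeve between the pad and the dark collar above it is 8 mm high when free and disappears into the collar when fully home.
- punnet: open clear plastic punnet, 125 x 105 x 50 mm, loose; a bystander that must stay where it is. Origin: under its centre.
- lid: clear plastic punnet lid lying flat, 120 x 100 x 12 mm, loose; a bystander that must stay where it is. Origin: under its centre.
- cup: small steel cup, 72 mm across, 70 mm high, loose; a bystander that must stay where it is. Origin: under its centre.
- spray: white bottle with blue cap, 60 mm across, 170 mm high, loose; a bystander that must stay where it is. Origin: under its centre.
- brush: blue hand brush lying on the worktop, loose; a bystander that must stay where it is.

How it is judged:
By the outcome, as a careful person would: the job done as asked, in the order asked, and still so for the second after the job is handed in, with the robot touching nothing.
It also fails if it takes over 58 s, if anything falls off the work surface, if the arm or the gripper's body presses on something with over 40 N, if the wrist force passes 120 N, or if a joint passes its speed limit or range.

## Robot

A 6-joint arm with a two-finger parallel gripper is mounted at the origin on the work surface. World frame = base frame: x ahead of the robot, y to its left, z up, the work surface at z = 0. Lengths are in m, angles in rad, forces in N, time in s.
With the tool pointing down it reaches from about 0.275 to 0.875 m from the base axis. Payload 12.5 kg.
Tool frame: the origin (TCP) lies between the finger pads; the fingertips stand 19 mm ahead of it and the grasp point (between the pads) is the TCP (r.tip_reach is the distance from the TCP to the fingertips, in m); z points along the fingers, y is the line along which they close (so a half turn about z gives the same grasp; the last joint's range is limited). The gripper opens to 85 mm and grips with 20 to 120 N. Pads are 22 mm wide; open, the fingers measure 114 mm over their backs; the gripper's body (76 mm by 85 mm) begins 54 mm behind the grasp point. The pads swing forward as they close: fully open they stand 13 mm farther back than shut.
Start: joints at [-0.085, 0.351, 1.652, -0, 1.139, -0.085], TCP at [0.55, 0, 0.25] pointing down, gripper open.
Joint ranges: [-2.75, 2.75], [-0.79, 2.1], [0.01, 2.65], [-1.57, 4.71], [0.07, 3.14], [-2.87, 2.87]. Speed limits (rad/s): [2.22, 2.22, 2.79, 3.14, 3.14, 3.14].

## Interface

Orientations are given as a unit quaternion [w, x, y, z].
In Python, from bench import monitor, get_image, calibration, workorder, r gives the robot as it stands.
- The arm moves only by the shell command python3 -m jog 'ROWS' [FORCE]. ROWS is JSON, a list of rows, each a list of 3 entries, a list of its own where there are three numbers: the shift along the tool's x, y, z in cm, then the turn about the tool's z in degrees, then the opening, from 0 (shut) to 1 (fully open). A call has 1 to 10 rows; each row is the pose to reach, as a shift and turn from the pose commanded when the call began, along the tool's axes at that moment; what a row does not reach only later rows make up. A row lasts 1/12 s, in which the tool goes at most 41.7 mm and 7.16 degrees, less where a joint would pass 70% of its speed; a pose out of reach is approached as far as the arm can. A call with a gripper value outside its range is refused whole. The fingers move at their own pace and stop on an object; FORCE is the grip in N (left out, the last holds). Time passes only in rows, so rows that repeat a pose let the fingers close. It gives the time, the measured TCP pose, the force, the opening and the grip force at its end, in the units of the state.
- monitor.get_state(): the state, without advancing time (a new reading comes with each control period).
- get_image(name): name is "scene" or "side" or "wrist"; returns the picture (420x560x3 uint8, red, green, blue); there is no depth.
- calibration(name): a dict with "fx", "fy", "cx", "cy" (pixels), "extrinsics" (4x4, takes a point from camera to world coordinates); the wrist camera has in their place "hand_eye" (4x4, takes a point from camera to tool coordinates, whose origin is the TCP and whose axes are the flange's). Camera axes: x right, y up, looking along -z (the intrinsics and any distortion apply to the point x, -y, -z); pixel columns grow to the right and rows downward; lengths in m; the calibration is good to about 2 mm. A picture is of the moment at which its call begins: read the wrist's pose just before it. calibration takes no time and is no camera call.
- workorder.job_done(): hands the job in; it is judged then, once.
The state is a dict: "time_s": time; "qpos": joint angles; "qvel": joint speeds; "effort": joint torques, N m; "ee_pos": TCP position; "tool_rot": TCP orientation; "ft_force": force on the tool from outside, world axes, zero at the start; "torque": the same for the moment, N m; "gripper_width": opening from 0.0 (shut) to 1.0 (fully open); "gripper_force": force on a finger pad.
Only numpy, scipy, OpenCV 4.12 (cv2) and the standard library are available. Lean on these libraries where they do the work, as an engineer would, in place of code of your own. Each camera call takes 0.05 s, during which the arm holds its last target. There are 200 camera calls.

## Working session

There is one attempt and no reset: what is moved stays moved. The work goes in short steps, Python scripts to look and compute and a shell command to move; the robot and the scene stay as the last step left them, time stands still between calls to the robot, and variables do not carry over. Pictures are saved under pics/ and viewed, at most 10 in all, crops included, and the job is handed in when it is done.

```bash
ls; mkdir -p pics; cat > h.py <<'E'
import numpy as np, cv2
from bench import monitor, get_image, calibration, workorder, r
def save(n,f):
    im=get_image(n); cv2.imwrite('pics/'+f,im[:,:,::-1]); return im
E
python3 - <<'E'
from h import *
for n in ['scene','side','wrist']:
    c=calibration(n); print(n,{k:(np.round(v,4).tolist()) for k,v in c.items() if not isinstance(v,str)})
a=save('scene','s0.png');b=save('side','d0.png');save('wrist','w0.png')
print(monitor.get_state())
E
```

```text
pics
scene {'fx': 403.3234, 'fy': 403.3234, 'cx': 283.8001, 'cy': 207.3741, 'extrinsics': [[-0.5762, -0.6849, 0.4459, 1.0814], [0.8172, -0.4898, 0.3037, 0.3617], [0.0104, 0.5394, 0.842, 1.1273], [0.0, 0.0, 0.0, 1.0]]}
side {'fx': 525.2137, 'fy': 525.2137, 'cx': 267.1249, 'cy': 202.5255, 'extrinsics': [[-0.9653, 0.1868, -0.1824, 0.3252], [-0.2611, -0.6822, 0.6829, 0.8914], [0.0031, 0.7069, 0.7073, 1.0533], [0.0, 0.0, 0.0, 1.0]]}
wrist {'fx': 317.8784, 'fy': 317.8784, 'cx': 284.4898, 'cy': 206.2053, 'hand_eye': [[0.0004, 0.9631, 0.2693, 0.0683], [1.0, -0.0004, 0.0001, -0.0005], [0.0002, 0.2693, -0.9631, -0.1244], [0.0, 0.0, 0.0, 1.0]]}
{'time_s': 0.15, 'qpos': array([-8.45973944e-02,  3.51076361e-01,  1.65227231e+00, -7.15147610e-06,
        1.13909676e+00, -8.46290463e-02]), 'qvel': array([-0.00097708, -0.00247656, -0.00265803, -0.00083652,  0.00064839,
        0.0009894 ]), 'effort': array([ 7.13946501e-04, -5.06248283e+01, -2.91500723e+01, -2.80964593e-05,
        3.35960038e-03, -3.10250061e-05]), 'ee_pos': array([5.49764019e-01, 4.54166810e-05, 2.49903679e-01]), 'tool_rot': array([-3.23808463e-04,  7.07094467e-01,  7.07118966e-01, -2.77423078e-04]), 'ft_force': array([ 0.6011544 , -0.18535371, -0.00878676]), 'torque': array([-0.01716357,  0.01088618,  0.03742969]), 'gripper_force': 0.0, 'gripper_width': 0.9987962866971213}
```

View pics/s0.png

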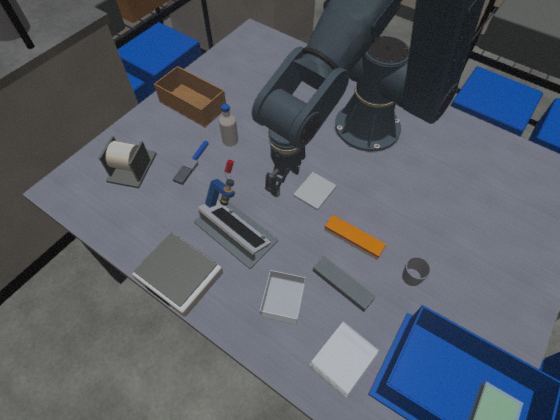

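View pics/d0.png

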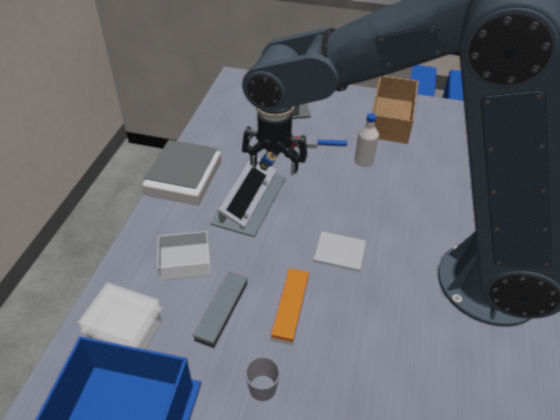

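The scene view shows the orange stone near (355,237), the grey one near (343,282), and the stand's black strip near (238,228) with the clamp at its upper left. The side view shows the stone near (291,305) and the strip near (246,193).

```bash
cat >> h.py <<'E'
def ray(n,uv,T=None):
    c=calibration(n); E=np.array(c['extrinsics']) if T is None else T
    d=np.array([(uv[0]-c['cx'])/c['fx'],-(uv[1]-c['cy'])/c['fy'],-1.]); d=E[:3,:3]@d
    return E[:3,3],d/np.linalg.norm(d)
def onz(n,uv,z,T=None):
    o,d=ray(n,uv,T); return o+d*(z-o[2])/d[2]
def tri(a,b):
    A=np.zeros((3,3));y=np.zeros(3)
    for o,d in (a,b):
        P=np.eye(3)-np.outer(d,d);A+=P;y+=P@o
    p=np.linalg.solve(A,y); return p,[np.linalg.norm((np.eye(3)-np.outer(d,d))@(p-o)) for o,d in (a,b)]
def wT():
    from scipy.spatial.transform import Rotation as R
    s=monitor.get_state();q=s['tool_rot'];M=np.eye(4)
    M[:3,:3]=R.from_quat([q[1],q[2],q[3],q[0]]).as_matrix();M[:3,3]=s['ee_pos']
    return M@np.array(calibration('wrist')['hand_eye'])
def orange(im):
    h=cv2.cvtColor(im,cv2.COLOR_RGB2HSV)
    m=cv2.inRange(h,(8,200,120),(20,255,255))
    c=max(cv2.findContours(m,0,1)[0],key=cv2.contourArea); return c[:,0,:]
E
python3 - <<'E'
from h import *
for n,f in [('scene','s0.png'),('side','d0.png')]:
    im=cv2.imread('pics/'+f)[:,:,::-1].copy(); c=orange(im)
    if n=='side': pass
    P=np.array([onz(n,p,0.03)[:2] for p in c])*1000
    rc=cv2.minAreaRect(P.astype(np.float32)); print(n,rc, np.round(cv2.boxPoints(rc)).tolist())
a=cv2.imread('pics/s0.png')[160:270,180:285];b=cv2.imread('pics/d0.png')[135:240,205:310]
f=lambda x:cv2.resize(x,(400,400),interpolation=cv2.INTER_CUBIC)
cv2.imwrite('pics/c0.png',np.hstack([f(a[:105]),f(b)]))
E
```

```text
scene ((455.0736999511719, 203.12222290039062), (47.997623443603516, 185.4818115234375), 1.5140706300735474) [[429.0, 295.0], [434.0, 110.0], [482.0, 111.0], [477.0, 296.0]]
side ((428.6090087890625, 296.9609375), (0.0, 0.0), 0.0) [[429.0, 297.0], [429.0, 297.0], [429.0, 297.0], [429.0, 297.0]]
```

View pics/c0.png

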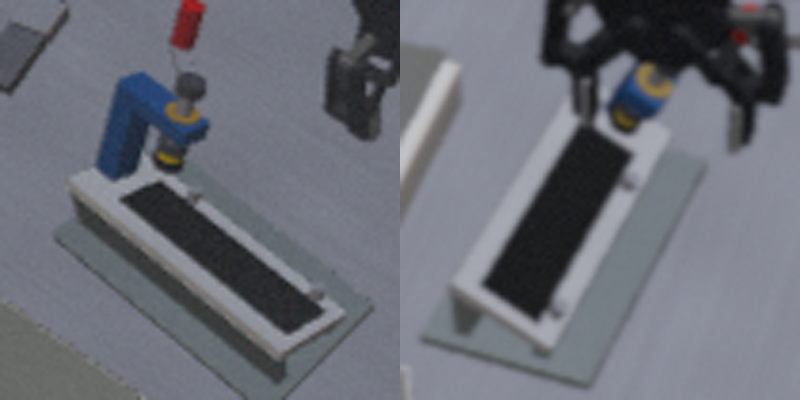

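The crops show the whole strip: scene corners (crop) at (287,334), (325,318), (155,182), (122,198); side corners at (85,287), (137,320), (235,152), (183,123). The knob is red and the yellow sleeve is visible above the pad.

```bash
python3 - <<'E'
from h import *
k=400/105
S=np.array([(287,334),(325,318),(155,182),(122,198)])/k+[180,160]
D=np.array([(85,287),(137,320),(235,152),(183,123)])/k+[205,135]
P=[]
for s,d in zip(S,D):
    p,e=tri(ray('scene',s),ray('side',d)); P.append(p); print(np.round(p*1000),np.round(np.array(e)*1000,1))
P=np.array(P);c=P.mean(0);y=(P[0]+P[1]-P[2]-P[3])/2;x=(P[0]+P[3]-P[1]-P[2])/2
print(c*1000,np.linalg.norm(x),np.linalg.norm(y),'yaw',np.degrees(np.arctan2(-y[0],y[1])),'tilt',np.degrees(np.arctan2(x[2],np.hypot(*x[:2]))))
E
```

```text
[677. -14.  56.] [2.1 2.1]
[640.  -6.  38.] [4.7 4.7]
[ 620. -199.   34.] [2.3 2.3]
[ 659. -197.   57.] [0.4 0.4]
[ 648.85711404 -103.88557666   46.13302144] 0.04352624318443764 0.1891906821920244 yaw -5.876410412893889 tilt 28.322543206790854
```

```bash
python3 -m jog '[[[4,-1.9,0],0,0.85],[[8,-3.8,1],-1.5,0.85],[[12,-5.7,2],-1.5,0.85],[[16,-7.6,3],-1.5,0.85],[[20.3,-9.5,4],-1.5,0.85],[[20.3,-9.5,5],-1.5,0.85],[[20.3,-9.5,5],-1.5,0.85],[[20.3,-9.5,5],-1.5,0.85],[[20.3,-9.5,5],-1.5,0.85]]' 60; python3 - <<'E'
from h import *
T=wT();im=save('wrist','w1.png');c=orange(im)
P=np.array([onz('wrist',p,0.03,T)[:2] for p in c])*1000
rc=cv2.minAreaRect(P.astype(np.float32));b=cv2.boxPoints(rc);print(rc,np.round(b).tolist())
E
```

```text
time_s: 0.9
ee_pos: [0.4554, 0.2026, 0.2006]
tool_rot: [0.0, 0.698, 0.716, 0.0]
ft_force: [1.0, 0.3, -0.3]
gripper_width: 0.846
gripper_force: 0.0
((454.0927734375, 200.9915313720703), (49.520565032958984, 187.59303283691406), 1.46267831325531) [[427.0, 294.0], [432.0, 107.0], [481.0, 108.0], [476.0, 295.0]]
```

View pics/w1.png

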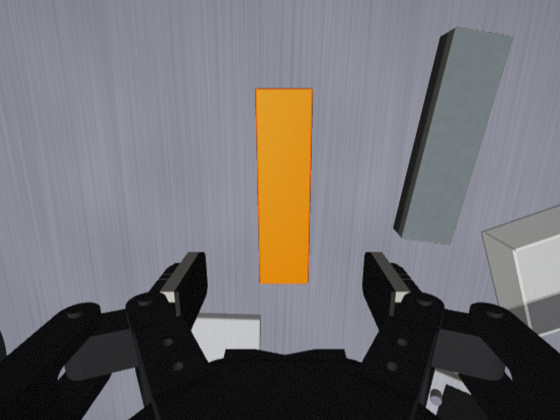

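The wrist view shows the orange stone centred between the fingers at (284,185), with the grey stone and lid well clear of them. Its position agrees with the scene measurement to about 2 mm.

```bash
python3 -m jog '[[[-0.1,-0.1,4],0,0.85],[[-0.1,-0.1,8],0,0.85],[[-0.1,-0.1,12],0,0.85],[[-0.1,-0.1,15],0,0.85],[[-0.1,-0.1,17],0,0.85],[[-0.1,-0.1,17],0,0.85],[[-0.1,-0.1,17],0,0.4],[[-0.1,-0.1,17],0,0.4],[[-0.1,-0.1,17],0,0.4],[[-0.1,-0.1,17],0,0.4]]' 60; python3 -m jog '[[[0,0,0],0,0.4],[[0,0,-2],0,0.4],[[0,0,-6],0,0.4],[[0,0,-10],0,0.4],[[0,0,-14],0,0.4],[[0,0,-17],0,0.4],[[0,0,-17],0,0.4]]'
```

```text
time_s: 1.78
ee_pos: [0.4552, 0.202, 0.0321]
tool_rot: [0.001, 0.698, 0.716, 0.001]
ft_force: [-0.6, -4.9, 9.2]
gripper_width: 0.569
gripper_force: 64.3
time_s: 2.37
ee_pos: [0.4563, 0.2028, 0.207]
tool_rot: [0.002, 0.698, 0.716, 0.005]
ft_force: [1.2, 0.1, -4.2]
gripper_width: 0.568
gripper_force: 65.5
```

```bash
python3 -m jog '[[[-3,0.7,-1],1,0.4],[[-7,1.5,-2],3,0.4],[[-11,2.4,-3],5,0.4],[[-15,3.3,-3],7.4,0.4],[[-19,4.2,-3],7.4,0.4],[[-23,5,-3],7.4,0.4],[[-26.5,6,-3],7.4,0.4],[[-29,6.5,-3],7.4,0.4],[[-30,6.7,-3],7.4,0.4],[[-30,6.7,-3],7.4,0.4]]'; python3 - <<'E'
from h import *
save('scene','s2.png');save('side','d2.png');print(wT()[:3,3]);save('wrist','w2.png')
a=cv2.imread('pics/s2.png')[160:265,180:285];b=cv2.imread('pics/d2.png')[135:240,205:310]
w=cv2.imread('pics/w2.png')
f=lambda x:cv2.resize(x,(300,300),interpolation=cv2.INTER_CUBIC)
o=np.zeros((600,800,3),np.uint8);o[:300,500:]=f(a);o[300:,500:]=f(b);o[:420,:500]=w[:,60:];cv2.imwrite('pics/c2.png',o)
E
```

```text
time_s: 3.2
ee_pos: [0.5287, -0.098, 0.2297]
tool_rot: [-0.0, 0.743, 0.669, -0.0]
ft_force: [0.3, 1.0, -5.5]
gripper_width: 0.57
gripper_force: 65.4
[ 0.53495951 -0.02769787  0.35420026]
```

View pics/c2.png

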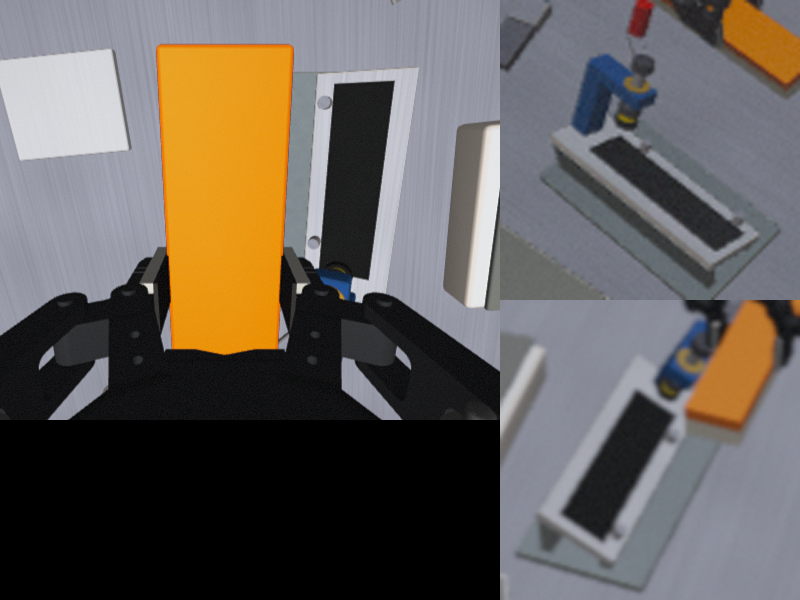

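The wrist view shows the held stone level and the strip's corners at full-image (394,84), (455,80) and (429,279). The clamp hides the fourth. The pins are at (384,102) and (374,242).

```bash
python3 - <<'E'
from h import *
T=wT()
a=onz('wrist',(394,84),.0383,T);b=onz('wrist',(455,80),.0617,T);c=onz('wrist',(429,279),.0617,T)
print(np.round(np.array([a,b,c])*1000),np.linalg.norm(b-a),np.linalg.norm(b-c))
y=b-c;yaw=np.arctan2(-y[0],y[1]);print('yaw',np.degrees(yaw),'centre',(a+c)/2)
for uv in [(384,102),(374,242)]: print('pin tops',onz('wrist',uv,.05-.0146+.0106,T))
# corners again by scene/side masks
for n,f,bx in [('scene','s2.png',(195,195,265,255)),('side','d2.png',(215,160,275,230))]:
    im=cv2.imread('pics/'+f);m=np.zeros(im.shape[:2],np.uint8)
    x0,y0,x1,y1=bx;m[y0:y1,x0:x1]=(im[y0:y1,x0:x1].max(2)<60)*255
    k=max(cv2.findContours(m,0,1)[0],key=cv2.contourArea);r_=cv2.minAreaRect(k);print(n,cv2.contourArea(k),r_, onz(n,r_[0],.05))
E
```

```text
[[ 639.   -8.   38.]
 [ 684.  -11.   62.]
 [ 665. -200.   62.]] 0.050390012445818345 0.18982562334299394
yaw -5.597817934768086 centre [ 0.65218742 -0.10388824  0.05      ]
pin tops [ 0.62733677 -0.0228185   0.046     ]
pin tops [ 0.61447509 -0.16065024  0.046     ]
scene 498.5 ((237.8902587890625, 226.51222229003906), (58.565162658691406, 10.30746841430664), 38.65980911254883) [ 0.65003124 -0.10147926  0.05      ]
side 717.5 ((246.6029510498047, 192.66177368164062), (16.806861877441406, 49.906089782714844), 30.963756561279297) [ 0.64846303 -0.09938058  0.05      ]
```

```bash
python3 -m jog '[[[2,4,0],-0.4,0.4],[[4,8,0],-0.4,0.4],[[5.2,11,0],-0.4,0.4],[[5.2,12.3,2],-0.4,0.4],[[5.2,12.3,5],-0.4,0.4],[[5.2,12.3,8],-0.4,0.4],[[5.2,12.3,10.5],-0.4,0.4],[[5.2,12.3,12.5],-0.4,0.4],[[5.2,12.3,12.5],-0.4,0.4],[[5.2,12.3,12.5],-0.4,0.4]]'; python3 -m jog '[[[0,0,0],0,0.4],[[0,0,0.3],0,0.4],[[0,0,0.5],0,0.4],[[0,0,0.7],0,0.4],[[0,0,0.8],0,0.4],[[0,0,0.8],0,0.4]]'
```

```text
time_s: 4.18
ee_pos: [0.656, -0.0558, 0.1049]
tool_rot: [-0.001, 0.74, 0.673, -0.001]
ft_force: [-0.2, -0.6, -4.4]
gripper_width: 0.563
gripper_force: 65.5
time_s: 4.68
ee_pos: [0.6564, -0.0571, 0.0972]
tool_rot: [-0.0, 0.74, 0.672, -0.0]
ft_force: [-0.8, -0.8, -5.4]
gripper_width: 0.568
gripper_force: 65.7
```

```bash
python3 -m jog '[[[-0.1,0,0.1],0,0.4],[[-0.1,0,0.2],0,0.4],[[-0.1,0,0.2],0,0.4],[[-0.1,0,0.3],0,0.4],[[-0.1,0,0.3],0,0.4]]'
```

```text
time_s: 5.1
ee_pos: [0.6566, -0.0582, 0.0954]
tool_rot: [0.0, 0.74, 0.672, 0.0]
ft_force: [-4.3, -0.4, 5.5]
gripper_width: 0.568
gripper_force: 66.8
```

```bash
python3 -m jog '[[[0,0,0],0,0.6],[[0,0,0],0,0.64],[[0,0,0],0,0.68],[[0,0,0],0,0.72],[[0,0,0],0,0.76],[[0,0,0],0,0.8],[[0,0,0],0,0.85],[[0,0,0],0,0.9],[[0,0,0],0,0.9],[[0,0,0],0,0.9]]' 20; python3 - <<'E'
from h import *
save('scene','s3.png');save('side','d3.png');save('wrist','w3.png')
a=cv2.imread('pics/s3.png')[160:265,180:285];b=cv2.imread('pics/d3.png')[135:240,205:310]
w=cv2.imread('pics/w3.png')
f=lambda x:cv2.resize(x,(300,300),interpolation=cv2.INTER_CUBIC)
o=np.zeros((600,800,3),np.uint8);o[:300,500:]=f(a);o[300:,500:]=f(b);o[:420,:500]=w[:,30:530];cv2.imwrite('pics/c3.png',o)
E
```

```text
time_s: 5.93
ee_pos: [0.6565, -0.058, 0.0943]
tool_rot: [0.0, 0.74, 0.672, 0.0]
ft_force: [-0.0, 0.1, -0.3]
gripper_width: 0.905
gripper_force: 0.0
```

View pics/c3.png

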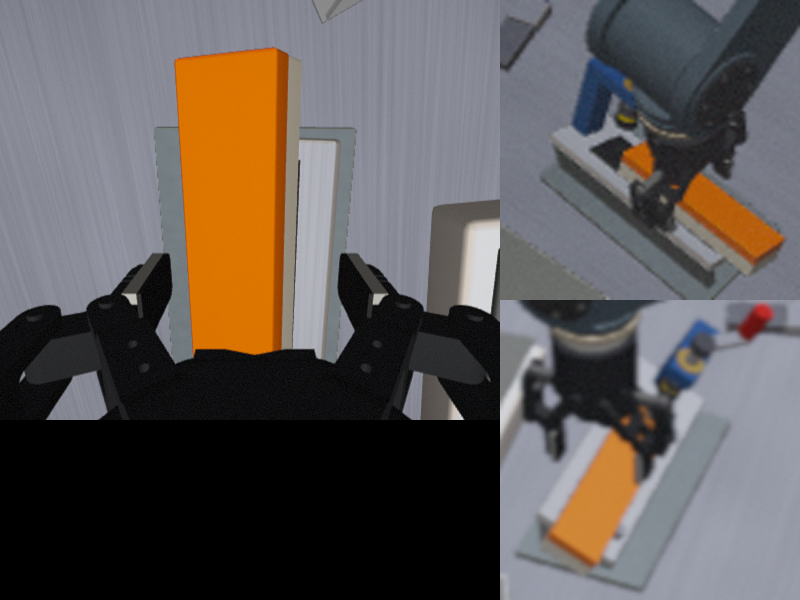

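The stone has tipped flat onto the bed between the open fingers, with its end still short of the clamp. I'll raise the arm and measure its yaw and its seating on the pins.

```bash
python3 -m jog '[[[0,0,-2],0,0.95],[[0,0,-5],0,0.95],[[0,0,-9],0,0.95],[[0,0,-12],0,0.95],[[0,0,-13],0,0.95],[[0,0,-13],0,0.95],[[0,0,-13],0,0.95]]'; cat >> h.py <<'E'
yaw=np.radians(-5.6); C=np.array([.652,-.104,.05])
ey=np.array([-np.sin(yaw),np.cos(yaw),0]); eh=np.array([np.cos(yaw),np.sin(yaw),0]); t=np.radians(28)
ex=eh*np.cos(t)+np.array([0,0,np.sin(t)]); ez=np.cross(ex,ey); B=np.array([ex,ey,ez])
def onbed(n,uv,z,T=None):
    o,d=ray(n,uv,T); o=B@(o-C); d=B@d; return o+d*(z-o[2])/d[2]
def stonebed(n,im,T=None):
    P=np.array([onbed(n,p,.03,T)[:2] for p in orange(im)])*1000
    rc=cv2.minAreaRect(P.astype(np.float32)); return rc,cv2.boxPoints(rc).round(1).tolist()
E
python3 - <<'E'
from h import *
T=wT();im=save('wrist','w4.png');print(stonebed('wrist',im,T))
print(np.round(T[:3,3],3))
print(stonebed('scene',save('scene','s4.png')))
E
```

```text
time_s: 6.67
ee_pos: [0.6562, -0.058, 0.2237]
tool_rot: [-0.0, 0.74, 0.672, -0.0]
ft_force: [-0.2, 0.6, -0.7]
gripper_width: 0.949
gripper_force: 0.0
(((2.3297290802001953, 44.38702392578125), (54.61024856567383, 190.1460418701172), 0.3416271209716797), [[-25.5, 139.3000030517578], [-24.399999618530273, -50.79999923706055], [30.200000762939453, -50.5], [29.100000381469727, 139.60000610351562]])
[0.662 0.01  0.348]
(((4.396144866943359, 50.27322006225586), (184.4897003173828, 57.71234893798828), 89.96088409423828), [[-24.5, -42.0], [33.20000076293945, -42.0], [33.29999923706055, 142.5], [-24.399999618530273, 142.5]])
```

```bash
python3 -m jog '[[[4,-0.3,0],0,0],[[8,-0.6,0],0,0],[[12.4,-0.7,0],0,0],[[12.4,-0.7,2],0,0],[[12.4,-0.7,6],0,0],[[12.4,-0.7,10],0,0],[[12.4,-0.7,12.5],0,0],[[12.4,-0.7,14.3],0,0],[[12.4,-0.7,14.3],0,0],[[12.4,-0.7,14.3],0,0]]'; python3 - <<'E'
from h import *
print(stonebed('scene',save('scene','s5.png')), (B@(monitor.get_state()['ee_pos']-C)))
E
```

```text
time_s: 7.6
ee_pos: [0.6605, 0.066, 0.0797]
tool_rot: [-0.001, 0.74, 0.672, -0.001]
ft_force: [1.1, -0.7, 0.6]
gripper_width: 0.001
gripper_force: 0.0
(((4.220457077026367, 44.79047775268555), (57.53804397583008, 184.6067352294922), 0.14827437698841095), [[-24.799999237060547, 137.0], [-24.299999237060547, -47.599998474121094], [33.20000076293945, -47.400001525878906], [32.79999923706055, 137.1999969482422]]) [0.00828401 0.17012996 0.03103617]
```

```bash
python3 -m jog '[[[-1,0,0],0,0],[[-1.8,0,0],0,0],[[-2.3,0,0],0,0],[[-2.8,0,0],0,0],[[-3.3,0,0],0,0],[[-3.8,0,0],0,0],[[-4.3,0,0],0,0],[[-4.5,0,0],0,0],[[-4.5,0,0],0,0]]'; python3 - <<'E'
from h import *
print((B@(monitor.get_state()['ee_pos']-C))); im=save('scene','s6.png'); print(stonebed('scene',im))
T=wT(); save('wrist','w6.png')
w=cv2.imread('pics/w6.png');a=cv2.resize(cv2.imread('pics/s6.png')[160:265,180:285],(240,240),interpolation=cv2.INTER_CUBIC)
o=np.zeros((420,800,3),np.uint8);o[:,:560]=w;o[:240,560:]=a;cv2.imwrite('pics/c6.png',o)
E
```

```text
time_s: 8.4
ee_pos: [0.6576, 0.0207, 0.0826]
tool_rot: [0.001, 0.741, 0.672, 0.001]
ft_force: [0.6, 4.1, 1.6]
gripper_width: -0.0
gripper_force: 1.3
[0.00953252 0.12465914 0.03190816]
(((3.798320770263672, 7.8529815673828125), (158.71072387695312, 57.34907150268555), 89.81327056884766), [[-25.100000381469727, -71.4000015258789], [32.20000076293945, -71.5999984741211], [32.70000076293945, 87.0999984741211], [-24.600000381469727, 87.30000305175781]])
```

View pics/c6.png

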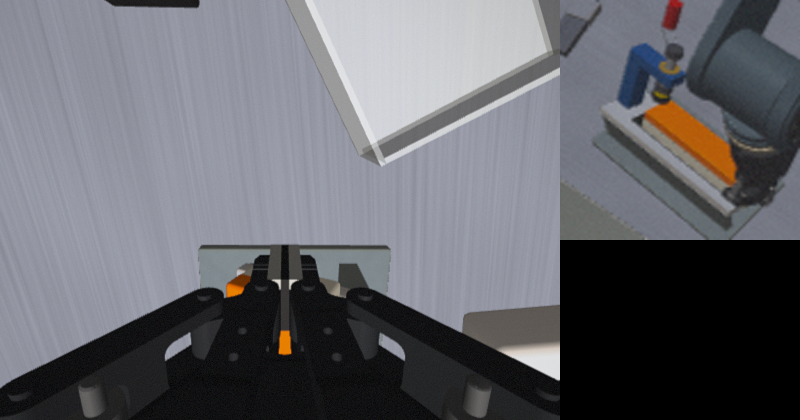

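The fingers push on the stone's end at (285,340) in the wrist view. In the scene inset the stone lies flat and is entering under the pad past the first pin, with about 20 mm left to go.

```bash
python3 -m jog '[[[-0.5,0,0],0,0],[[-1,0,0],0,0],[[-1.4,0,0],0,0],[[-1.7,0,0],0,0],[[-1.8,0,0],0,0],[[-1.8,0,0],0,0],[[-1.8,0,0],0,0]]'; python3 -m jog '[[[1,0,0],0,0],[[3,0,0],0,0],[[4,0,-2],0,0],[[4,-2,-6],0,0],[[4,-6,-10],0,0],[[4,-10,-12],0,0],[[4,-10,-12],0,0],[[4,-10,-12],0,0]]'; python3 - <<'E'
from h import *
for n in('scene','side'):
    im=save(n,n+'7.png'); 
    if n=='scene': print(stonebed(n,im))
a=cv2.imread('pics/scene7.png')[140:260,185:285];b=cv2.imread('pics/side7.png')[125:245,210:310]
f=lambda x:cv2.resize(x,(400,480),interpolation=cv2.INTER_CUBIC)
cv2.imwrite('pics/c7.png',np.hstack([f(a),f(b)]))
E
```

```text
time_s: 9.08
ee_pos: [0.6557, 0.0035, 0.0821]
tool_rot: [0.0, 0.74, 0.672, 0.001]
ft_force: [1.2, 5.0, 4.2]
gripper_width: 0.0
gripper_force: 2.5
time_s: 9.75
ee_pos: [0.5577, 0.0533, 0.2041]
tool_rot: [0.001, 0.74, 0.673, 0.001]
ft_force: [0.4, -1.2, 0.8]
gripper_width: 0.001
gripper_force: 0.0
(((3.7882080078125, 4.7498016357421875), (188.82122802734375, 57.34907913208008), 89.81327056884766), [[-25.200000762939453, -89.5999984741211], [32.20000076293945, -89.80000305175781], [32.79999923706055, 99.0999984741211], [-24.600000381469727, 99.30000305175781]])
```

View pics/c7.png

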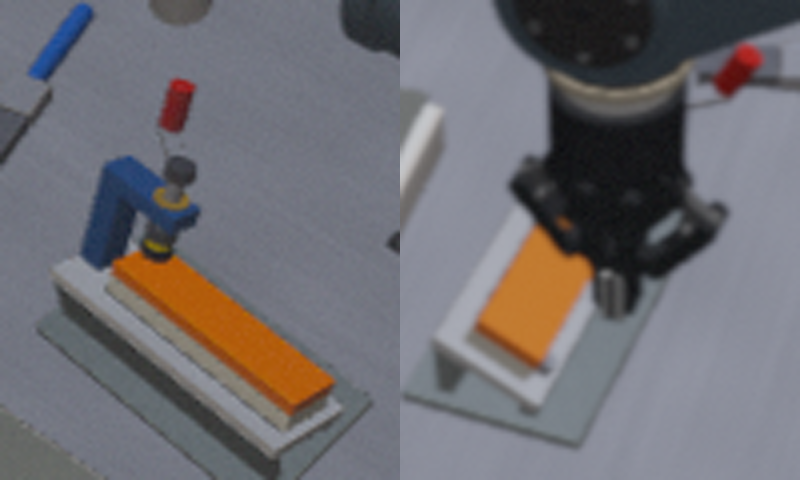

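The stone lies flat with its end under the pad. The margins to the bed's end suggest it is still 2 to 4 mm short along y, so I'll take one close wrist look before the last nudge.

```bash
python3 -m jog '[[[-2,3,-1],0,0],[[-4,6,-2],0,0],[[-6,9,-2],0,0],[[-8.7,10.9,-2],0,0],[[-8.7,10.9,-2],0,0],[[-8.7,10.9,-2],0,0]]'; python3 - <<'E'
from h import *
T=wT();im=save('wrist','w8.png');print(stonebed('wrist',im,T))
P=np.array([np.r_[onbed('wrist',p,.03,T)[:2]*1000,p] for p in orange(im)]);
for lo,hi in((60,90),(20,50)):
    q=P[(P[:,1]>lo)&(P[:,1]<hi)];print(lo,q[:,0].min(),q[:,0].max())
print(P[P[:,1].argmax()])
E
```

```text
time_s: 10.35
ee_pos: [0.6604, -0.0458, 0.2192]
tool_rot: [-0.001, 0.741, 0.672, -0.001]
ft_force: [-0.2, 0.5, -0.5]
gripper_width: 0.002
gripper_force: 0.0
(((2.107086181640625, 33.76004409790039), (127.47265625, 54.58369445800781), 89.8406753540039), [[-25.399999618530273, -29.899999618530273], [29.200000762939453, -30.100000381469727], [29.600000381469727, 97.4000015258789], [-25.0, 97.5999984741211]])
60 -25.09537865666278 29.5361941624884
20 -25.05121866623808 29.27824274791907
[ -0.32310851  97.50337792 265.         154.        ]
```

View pics/w8.png

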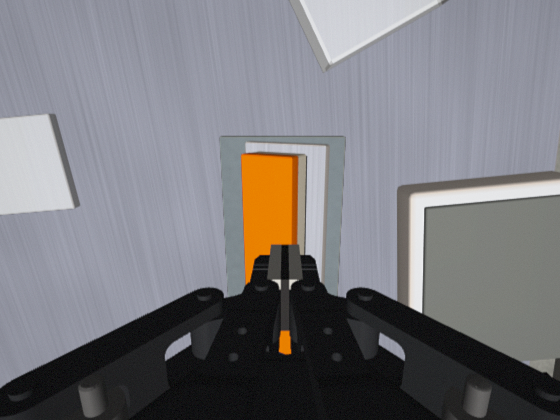

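The stone's end edge is at row 154 (y = 97.5 mm), 2.5 mm short, and its low side lies on the pin line. I'll nudge it home.

```bash
python3 -m jog '[[[4,-0.5,0],0,0],[[7.6,-0.9,0],0,0],[[7.6,-0.9,1],0,0],[[7.6,-0.9,5],0,0],[[7.6,-0.9,9],0,0],[[7.6,-0.9,12],0,0],[[7.6,-0.9,13.7],0,0],[[7.6,-0.9,13.7],0,0],[[7.6,-0.9,13.7],0,0]]'; python3 -m jog '[[[-1,0,0],0,0],[[-2,0,0],0,0],[[-2.5,0,0],0,0],[[-2.8,0,0],0,0],[[-3,0,0],0,0],[[-3,0,0],0,0],[[-3,0,0],0,0]]'; python3 -c "
from h import *
print(B@(monitor.get_state()['ee_pos']-C))"
```

```text
time_s: 11.15
ee_pos: [0.6576, 0.033, 0.0838]
tool_rot: [-0.001, 0.74, 0.673, -0.001]
ft_force: [0.7, 0.2, 0.6]
gripper_width: -0.004
gripper_force: 0.0
time_s: 11.73
ee_pos: [0.6556, 0.0022, 0.085]
tool_rot: [0.0, 0.74, 0.672, 0.0]
ft_force: [0.3, 1.0, 1.2]
gripper_width: 0.001
gripper_force: 0.8
[0.01039153 0.10607871 0.03408726]
```

```bash
python3 -m jog '[[[-0.1,0,0],0,0],[[-0.15,0,0],0,0],[[-0.15,0,0],0,0],[[1,0,0],0,0],[[3,0,-2],0,0],[[4,-2,-6],0,0],[[4,-6,-10],0,0],[[4,-10,-13],0,0.6],[[4,-10,-15],0,0.6],[[4,-10,-15],0,0.6]]'; python3 - <<'E'
from h import *
def red(im):
    h=cv2.cvtColor(im,cv2.COLOR_RGB2HSV);m=cv2.inRange(h,(172,150,70),(180,255,255))|cv2.inRange(h,(0,150,70),(6,255,255))
    return max(cv2.findContours(m,0,1)[0],key=cv2.contourArea)
R=[]
ims={n:save(n,n+'9.png') for n in('scene','side')}
for n in ims:
    c=red(ims[n]);rc=cv2.minAreaRect(c);print(n,rc,cv2.contourArea(c));R.append(ray(n,rc[0]))
p,e=tri(*R);print(p,e,B@(p-C)*1000);print(stonebed('scene',ims['scene']),monitor.get_state()['ee_pos'])
E
```

```text
time_s: 12.57
ee_pos: [0.5587, 0.0527, 0.2406]
tool_rot: [0.002, 0.74, 0.673, 0.003]
ft_force: [0.1, 0.4, 1.0]
gripper_width: 0.421
gripper_force: 0.0
scene ((228.76416015625, 165.57546997070312), (4.807618618011475, 11.95036792755127), 15.945395469665527) 41.0
side ((294.0, 142.00001525878906), (5.599999904632568, 12.80000114440918), 36.869895935058594) 54.0
[ 0.54497788 -0.20866561  0.1643785 ] [np.float64(0.0005548570325930828), np.float64(0.0005548570325928662)] [ -31.3284275  -114.60961363  146.19928833]
(((3.760049819946289, 2.0222625732421875), (187.5420379638672, 57.233760833740234), 89.36966705322266), [[-25.899999618530273, -91.4000015258789], [31.299999237060547, -92.0999984741211], [33.400001525878906, 95.5], [-23.799999237060547, 96.0999984741211]]) [0.55958881 0.05219162 0.23595104]
```

```bash
python3 -m jog '[[[-2,3,0],0,0],[[-4,6,1],0,0],[[-6,9,1.6],0,0],[[-8.7,10.9,1.6],0,0],[[-8.7,10.9,1.6],0,0],[[-8.7,10.9,1.6],0,0]]'; python3 - <<'E'
from h import *
T=wT();im=save('wrist','w10.png');print(stonebed('wrist',im,T))
P=np.array([np.r_[onbed('wrist',p,.03,T)[:2]*1000] for p in orange(im)])
for lo in range(-20,95,15):
    q=P[(P[:,1]>lo)&(P[:,1]<lo+15)];print(lo,q[:,0].min(),q[:,0].max())
E
```

```text
time_s: 13.17
ee_pos: [0.6599, -0.0466, 0.2157]
tool_rot: [-0.001, 0.741, 0.672, -0.001]
ft_force: [0.3, 0.4, 0.1]
gripper_width: 0.003
gripper_force: 0.0
(((2.158672332763672, 33.3546257019043), (124.3858642578125, 54.54108428955078), 89.88511657714844), [[-25.200000762939453, -28.799999237060547], [29.299999237060547, -28.899999618530273], [29.600000381469727, 95.5], [-25.0, 95.5999984741211]])
-20 -25.2006258985355 -15.935962094951961
-5 -24.945963428548655 1.669868566159527
10 -25.12835475739761 28.439402824396222
25 -24.839809798158445 29.344639674333692
40 -25.05979772907041 29.18751363015054
55 -24.659894205258325 29.00432350886234
70 -25.034011189909304 28.82672882266732
85 -24.45154194366983 29.533433429424772
```

The stone is seated at y = 0.5 mm, parallel to the pins and against them. The knob is at 50.5 mm radius, which matches the 50 mm given. I'll go above it and turn the gripper 90° so that it closes along the bed's y.

```bash
python3 -m jog '[[[-2,-1,-2],7,0.3],[[-5,-3,-4],14,0.5],[[-8,-5,-4.4],21,0.5],[[-11,-7,-4.4],28,0.5],[[-14,-9,-4.4],35,0.5],[[-17.2,-9.9,-4.4],42,0.5],[[-17.2,-9.9,-4.4],49,0.5],[[-17.2,-9.9,-4.4],56,0.5],[[-17.2,-9.9,-4.4],63,0.5],[[-17.2,-9.9,-4.4],70,0.5]]'; python3 -m jog '[[[0,0,0],7,0.5],[[0,0,0],14,0.5],[[0,0,0],20,0.5],[[0,0,0],20,0.5],[[0,0,0],20,0.5]]'; cat >> h.py <<'E'
def red(im):
    h=cv2.cvtColor(im,cv2.COLOR_RGB2HSV);m=cv2.inRange(h,(170,150,60),(180,255,255))|cv2.inRange(h,(0,150,60),(6,255,255))
    return max(cv2.findContours(m,0,1)[0],key=cv2.contourArea)
E
python3 - <<'E'
from h import *
T=wT();im=save('wrist','w11.png');c=red(im);rc=cv2.minAreaRect(c);print(rc,cv2.boundingRect(c))
o,d=ray('wrist',rc[0],T);print(onz('wrist',rc[0],.1644,T),monitor.get_state()['qpos'].round(2))
E
```

```text
time_s: 14.05
ee_pos: [0.5443, -0.206, 0.2619]
tool_rot: [-0.0, 0.992, 0.124, -0.0]
ft_force: [-0.1, -0.2, -0.6]
gripper_width: 0.499
gripper_force: 0.0
time_s: 14.47
ee_pos: [0.5446, -0.2061, 0.262]
tool_rot: [-0.0, 0.999, -0.046, -0.0]
ft_force: [0.0, 0.7, -0.3]
gripper_width: 0.498
gripper_force: 0.0
((289.5, 211.0), (52.0, 27.0), 90.0) (276, 185, 28, 53)
[ 0.54614006 -0.20984135  0.1644    ] [-0.44  0.4   1.55  0.    1.19  1.22]
```

View pics/w11.png

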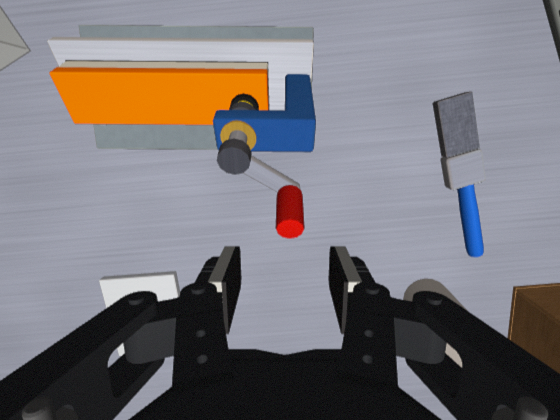

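The wrist view shows the knob at (289,211), the crank hub at (234,155), and the spray bottle by the right finger near (430,290). I'll check the bottle's clearance and compute the crank path.

```bash
python3 - <<'E'
from h import *
im=cv2.imread('pics/scene9.png')[:,:,::-1].copy()
h=cv2.cvtColor(im,cv2.COLOR_RGB2HSV)[90:130,205:250];m=cv2.inRange(h,(105,150,60),(125,255,255))
c=max(cv2.findContours(m,0,1)[0],key=cv2.contourArea);M=c[:,0].mean(0)+[205,90];a=ray('scene',M)
im=cv2.imread('pics/side9.png')[:,:,::-1].copy()
h=cv2.cvtColor(im,cv2.COLOR_RGB2HSV)[105:130,355:385];m=cv2.inRange(h,(105,150,60),(125,255,255))
c=max(cv2.findContours(m,0,1)[0],key=cv2.contourArea);M2=c[:,0].mean(0)+[355,105]
print('spray cap',M,M2,tri(a,ray('side',M2)))
print('knob bed',B@(np.array([.5461,-.2098,.1644])-C)*1000)
# path, relative to current TCP in tool axes (cm), target TCP = knob + 7mm up
from scipy.spatial.transform import Rotation as R
s=monitor.get_state();q=s['tool_rot'];Rt=R.from_quat([q[1],q[2],q[3],q[0]]).as_matrix()
phi0=np.degrees(np.arctan2(-39.6,-31.3));p0=None
print('descend',Rt.T@(np.array([.5455,-.2093,.1714])-s['ee_pos'])*100)
for k in range(0,325,15):
    f=np.radians(phi0-k);b=np.array([50*np.cos(f),-75+50*np.sin(f),146.2-20*k/360])/1000
    w=C+B.T@b
    if p0 is None:p0=w
    print(k,(Rt.T@(w-p0)*100).round(1).tolist(),w.round(3))
E
```

```text
spray cap [224.88888889 106.5       ] [371.09090909 117.45454545] (array([ 0.35732256, -0.37928454,  0.16375933]), [np.float64(0.0008540117673806781), np.float64(0.0008540117673806031)])
knob bed [ -30.23455535 -115.629088    145.64201204]
descend [0.12356297 0.29145458 9.06607328]
0 [0.0, 0.0, 0.0] [ 0.545 -0.208  0.165]
15 [-0.8, -0.9, 0.5] [ 0.539 -0.198  0.16 ]
30 [-1.3, -2.1, 0.9] [ 0.535 -0.186  0.156]
45 [-1.5, -3.4, 1.1] [ 0.533 -0.174  0.154]
60 [-1.4, -4.7, 1.2] [ 0.535 -0.161  0.153]
75 [-1.1, -5.9, 1.1] [ 0.54  -0.148  0.154]
90 [-0.4, -7.0, 0.8] [ 0.547 -0.138  0.156]
105 [0.4, -7.9, 0.5] [ 0.557 -0.13   0.16 ]
120 [1.5, -8.6, 0.0] [ 0.568 -0.124  0.165]
135 [2.6, -8.9, -0.5] [ 0.58  -0.122  0.17 ]
150 [3.8, -8.8, -1.1] [ 0.591 -0.124  0.175]
165 [5.0, -8.5, -1.6] [ 0.603 -0.128  0.18 ]
180 [6.0, -7.8, -2.0] [ 0.612 -0.136  0.185]
195 [6.8, -6.9, -2.4] [ 0.62  -0.146  0.188]
210 [7.4, -5.7, -2.6] [ 0.624 -0.158  0.191]
225 [7.7, -4.5, -2.7] [ 0.626 -0.171  0.191]
240 [7.8, -3.2, -2.6] [ 0.625 -0.184  0.191]
255 [7.5, -1.9, -2.4] [ 0.621 -0.196  0.188]
270 [6.9, -0.8, -2.0] [ 0.615 -0.207  0.184]
285 [6.1, 0.1, -1.5] [ 0.606 -0.215  0.179]
300 [5.1, 0.8, -0.9] [ 0.596 -0.221  0.173]
315 [4.1, 1.1, -0.2] [ 0.585 -0.223  0.166]
```

```bash
python3 -m jog '[[[0.1,0.3,3],0,0.5],[[0.1,0.3,6],0,0.5],[[0.1,0.3,8],0,0.5],[[0.1,0.3,9.1],0,0.5],[[0.1,0.3,9.1],0,0.5],[[0.1,0.3,9.1],0,0.1],[[0.1,0.3,9.1],0,0.1],[[0.1,0.3,9.1],0,0.1],[[0.1,0.3,9.1],0,0.1],[[0.1,0.3,9.1],0,0.1]]' 30
```

```text
time_s: 15.35
ee_pos: [0.546, -0.2102, 0.1727]
tool_rot: [0.0, 0.999, -0.048, 0.001]
ft_force: [0.4, 3.1, 6.9]
gripper_width: 0.226
gripper_force: 31.1
```

```bash
python3 -m jog '[[[-0.4,-0.45,0.3],0,0.1],[[-0.8,-0.9,0.5],0,0.1],[[-1.1,-1.5,0.7],0,0.1],[[-1.3,-2.1,0.9],0,0.1],[[-1.4,-2.8,1.0],0,0.1],[[-1.5,-3.4,1.1],0,0.1],[[-1.45,-4,1.15],0,0.1],[[-1.4,-4.7,1.2],0,0.1],[[-1.4,-4.7,1.2],0,0.1]]'
```

```text
time_s: 16.1
ee_pos: [0.5351, -0.161, 0.1602]
tool_rot: [-0.0, 0.999, -0.048, -0.001]
ft_force: [-9.7, 5.1, 13.5]
gripper_width: 0.222
gripper_force: 31.9
```

```bash
python3 -m jog '[[[0.3,-1.2,-0.15],0,0.1],[[1.0,-2.3,-0.5],0,0.1],[[1.8,-3.2,-0.8],0,0.1],[[2.9,-3.9,-1.3],0,0.1],[[4,-4.2,-1.8],0,0.1],[[5.2,-4.1,-2.4],0,0.1],[[6.4,-3.8,-2.9],0,0.1],[[7.4,-3.1,-3.3],0,0.1],[[7.4,-3.1,-3.3],0,0.1]]'
```

```text
time_s: 16.85
ee_pos: [0.6139, -0.1389, 0.1932]
tool_rot: [0.0, 0.999, -0.048, 0.001]
ft_force: [0.3, 0.9, 8.7]
gripper_width: 0.222
gripper_force: 31.4
```

```bash
python3 -m jog '[[[0.8,0.9,-0.4],0,0.1],[[1.4,2.1,-0.6],0,0.1],[[1.7,3.3,-0.7],0,0.1],[[1.8,4.6,-0.6],0,0.1],[[1.5,5.9,-0.4],0,0.1],[[0.9,7.0,0],0,0.1],[[0.9,7.0,0],0,0.1],[[0.9,7.0,0],0,0.1]]'; python3 - <<'E'
from h import *
s=monitor.get_state();b=B@(s['ee_pos']-[0,0,.007]-C)*1000;print(b,'ang',np.degrees(np.arctan2(b[1]+75,b[0])),np.hypot(b[0],b[1]+75))
save('scene','s12.png');save('side','d12.png');save('wrist','w12.png')
f=lambda p,a,b,c,d,w,h:cv2.resize(cv2.imread(p)[b:d,a:c],(w,h),interpolation=cv2.INTER_CUBIC)
cv2.imwrite('pics/c12.png',np.hstack([f('pics/s12.png',205,170,250,215,400,400),f('pics/w12.png',120,80,420,380,400,400)]))
E
```

```text
time_s: 17.52
ee_pos: [0.6129, -0.2097, 0.1909]
tool_rot: [-0.001, 0.999, -0.049, -0.002]
ft_force: [-5.0, 3.6, -1.4]
gripper_width: 0.224
gripper_force: 30.7
[  37.62765317 -109.00639632  131.68298001] ang -42.10603736926727 50.71760319112494
```

View pics/c12.png

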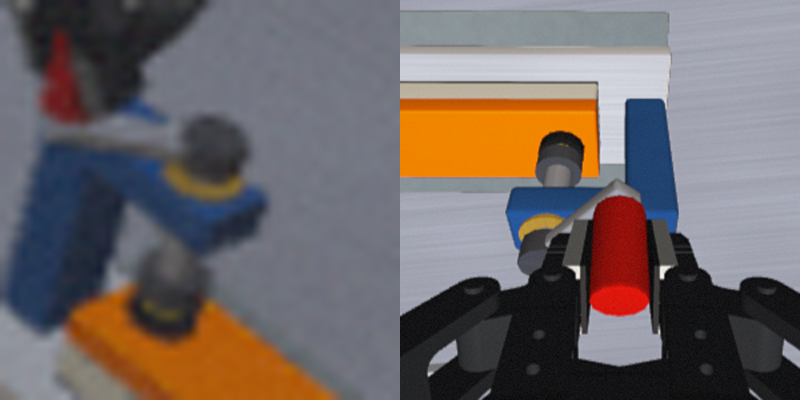

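The crops show the pad resting on the stone. Little yellow remains at about (155,305) in the scene crop, and the collar is at (560,165) in the wrist crop. I'll judge the sleeve from pixel values from here.

```bash
python3 - <<'E'
from h import *
for f,(x0,y0,x1,y1) in {'s2.png':(210,190,230,208),'s12.png':(212,194,232,212),'w11.png':(225,88,262,125),'w12.png':(215,172,270,225)}.items():
    im=cv2.imread('pics/'+f)[y0:y1,x0:x1];h=cv2.cvtColor(im,cv2.COLOR_BGR2HSV)
    m=((h[...,0]>18)&(h[...,0]<34)&(h[...,1]>110)&(h[...,2]>45))
    n,l,st,ce=cv2.connectedComponentsWithStats(m.astype(np.uint8),connectivity=8)
    print(f,[(st[i].tolist(),(ce[i]+[x0,y0]).round().tolist()) for i in range(1,n) if st[i][4]>2])
# wrist profile along axis column
im=cv2.imread('pics/w12.png')[:,:,::-1]
for v in range(172,222): print(v,im[v,236:245].mean(0).round().astype(int).tolist(),end=' ')
E
```

```text
s2.png [([14, 0, 6, 2, 7], [226.0, 191.0]), ([11, 10, 6, 3, 12], [224.0, 201.0])]
s12.png []
w11.png [([13, 12, 15, 6, 34], [245.0, 102.0]), ([2, 33, 20, 4, 59], [237.0, 123.0])]
w12.png [([25, 15, 2, 2, 4], [240.0, 188.0])]
172 [241, 133, 0] 173 [241, 133, 0] 174 [241, 133, 0] 175 [241, 134, 0] 176 [243, 134, 0] 177 [233, 123, 0] 178 [144, 76, 15] 179 [44, 29, 23] 180 [20, 21, 22] 181 [23, 23, 21] 182 [25, 24, 24] 183 [27, 27, 24] 184 [29, 29, 28] 185 [29, 29, 30] 186 [33, 34, 32] 187 [55, 50, 36] 188 [77, 71, 46] 189 [65, 62, 59] 190 [60, 59, 60] 191 [61, 59, 60] 192 [60, 58, 60] 193 [61, 60, 61] 194 [61, 59, 61] 195 [61, 60, 60] 196 [61, 59, 60] 197 [64, 64, 66] 198 [71, 72, 79] 199 [75, 78, 85] 200 [76, 77, 85] 201 [76, 77, 86] 202 [78, 79, 87] 203 [93, 92, 97] 204 [116, 113, 114] 205 [125, 121, 121] 206 [126, 122, 122] 207 [126, 122, 122] 208 [126, 122, 122] 209 [126, 121, 121] 210 [126, 121, 121] 211 [126, 121, 121] 212 [126, 122, 121] 213 [125, 121, 120] 214 [125, 121, 120] 215 [124, 120, 120] 216 [125, 120, 120] 217 [124, 120, 120] 218 [125, 120, 120] 219 [112, 108, 109] 220 [64, 71, 87] 221 [30, 56, 92]
```

```bash
python3 - <<'E'
from h import *
from scipy.spatial.transform import Rotation as R
im=cv2.imread('pics/w11.png')[:,:,::-1]
for v in range(90,116): print(v,im[v,239:248].mean(0).round().astype(int).tolist(),end=' ')
print()
H=np.array(calibration('wrist')['hand_eye'])
def TT(p,q):
    M=np.eye(4);M[:3,:3]=R.from_quat([q[1],q[2],q[3],q[0]]).as_matrix();M[:3,3]=p;return M@H
T11=TT([.5446,-.2061,.262],[0,.999,-.046,0]);T12=TT([.6129,-.2097,.1909],[-.001,.999,-.049,-.002])
def zx(uv,T,x):
    o,d=ray('wrist',uv,T);o=B@(o-C);d=B@d;p=o+d*(x-o[0])/d[0];return (p*1000).round(1).tolist()
for n,T,rows,u in(('w12',T12,(178.2,186.8,189,197,203.5),240),('w11',T11,(93,96,100,104,108,112),243)):
    for v in rows: print(n,v,'R13',zx((u,v),T,.013),'R11',zx((u,v),T,.011),'R9',zx((u,v),T,.009))
for f,v in(('w12.png',183),('w12.png',188),('w12.png',193),('w11.png',99),('w11.png',102)):
    print(f,v,cv2.imread('pics/'+f)[v,210:275].max(1).tolist())
E
```

```text
90 [236, 129, 0] 91 [237, 130, 0] 92 [236, 127, 0] 93 [199, 104, 6] 94 [79, 44, 20] 95 [22, 20, 21] 96 [22, 23, 23] 97 [28, 29, 27] 98 [28, 29, 29] 99 [36, 34, 30] 100 [83, 72, 26] 101 [128, 110, 29] 102 [93, 83, 51] 103 [61, 58, 58] 104 [58, 56, 59] 105 [58, 56, 57] 106 [58, 57, 59] 107 [65, 65, 69] 108 [70, 71, 78] 109 [65, 71, 88] 110 [39, 64, 98] 111 [30, 62, 104] 112 [29, 62, 105] 113 [31, 63, 106] 114 [31, 64, 107] 115 [32, 65, 109] 
w12 178.2 R13 [13.0, -76.2, 33.6] R11 [11.0, -75.7, 31.1] R9 [9.0, -75.3, 28.6]
w12 186.8 R13 [13.0, -77.2, 43.3] R11 [11.0, -76.8, 40.9] R9 [9.0, -76.3, 38.5]
w12 189 R13 [13.0, -77.4, 45.6] R11 [11.0, -77.0, 43.3] R9 [9.0, -76.6, 41.0]
w12 197 R13 [13.0, -78.3, 54.0] R11 [11.0, -77.9, 51.8] R9 [9.0, -77.4, 49.6]
w12 203.5 R13 [13.0, -79.0, 60.5] R11 [11.0, -78.5, 58.4] R9 [9.0, -78.1, 56.3]
w11 93 R13 [13.0, -75.6, 44.1] R11 [11.0, -75.0, 39.6] R9 [9.0, -74.4, 35.1]
w11 96 R13 [13.0, -76.2, 50.0] R11 [11.0, -75.6, 45.6] R9 [9.0, -75.0, 41.2]
w11 100 R13 [13.0, -76.9, 57.6] R11 [11.0, -76.3, 53.3] R9 [9.0, -75.7, 49.1]
w11 104 R13 [13.0, -77.6, 64
[... 1060 characters left out ...]
241, 240, 241, 242, 241, 243, 241, 146, 118, 217, 222, 217, 217, 216]
w11.png 99 [236, 236, 236, 236, 236, 236, 237, 236, 235, 236, 235, 236, 237, 237, 237, 236, 237, 236, 235, 237, 239, 229, 111, 31, 21, 32, 31, 29, 32, 31, 35, 37, 44, 43, 40, 39, 27, 29, 34, 32, 30, 28, 24, 19, 42, 112, 222, 240, 238, 236, 237, 236, 236, 236, 236, 236, 237, 201, 120, 183, 214, 214, 210, 212, 213]
w11.png 102 [236, 236, 236, 236, 236, 237, 237, 236, 237, 237, 235, 237, 236, 237, 235, 236, 236, 237, 237, 240, 231, 80, 31, 32, 30, 36, 38, 55, 97, 66, 61, 67, 77, 83, 89, 96, 137, 161, 120, 114, 57, 36, 31, 31, 27, 15, 40, 140, 240, 239, 238, 236, 236, 237, 236, 237, 237, 215, 122, 179, 211, 212, 208, 209, 208]
```

Three estimates give about 4.2 to 4.5 mm of the 8 mm: the sleeve rows, the pad-to-collar distance and the crank angle. That is about half way in, so I'll release, back straight up and verify.

```bash
python3 -m jog '[[[0,0,0],0,0.3],[[0,0,0],0,0.4],[[0,0,0],0,0.5],[[0,0,0],0,0.5],[[0,0,-2],0,0.5],[[0,0,-5],0,0.5],[[0,0,-8],0,0.5],[[-3,0,-10],0,0.5],[[-7,0,-10],0,0.5],[[-7,0,-10],0,0.5]]'; python3 - <<'E'
from h import *
T=wT();w=save('wrist','w13.png');s=save('scene','s13.png');d=save('side','d13.png')
p,e=tri(*[ray(n,cv2.minAreaRect(red(i))[0]) for n,i in(('scene',s),('side',d))]);b=B@(p-C)*1000
print('knob',b.round(1),np.degrees(np.arctan2(b[1]+75,b[0])),np.hypot(b[0],b[1]+75),e)
print(stonebed('scene',s))
# yellow strength (R-B minus bg) along the pad, scene: per-row sum
for f,(x0,y0,x1,y1) in {'s2.png':(216,196,232,206),'s13.png':(214,199,230,209)}.items():
    im=cv2.imread('pics/'+f)[y0:y1,x0:x1].astype(int); g=im[...,1]-im[...,0]; print(f); print(g)
def rows(uv0,uv1): pass
c=np.array(calibration('wrist')['hand_eye']);Ti=np.linalg.inv(T);k=calibration('wrist')
q=Ti[:3,:3]@(C+B.T@np.array([.012,-.075,.04]))+Ti[:3,3];u=k['cx']+k['fx']*q[0]/-q[2];v=k['cy']-k['fy']*q[1]/-q[2];print(u,v)
for y in range(int(v)-16,int(v)+16):
    if 0<=y<420: print(y,w[y,int(u)-4:int(u)+5].mean(0).round().astype(int).tolist(),end=' ')
E
```

```text
time_s: 18.5
ee_pos: [0.5398, -0.201, 0.2922]
tool_rot: [-0.0, 0.999, -0.048, -0.002]
ft_force: [-0.4, -0.1, -0.8]
gripper_width: 0.503
gripper_force: 0.0
knob [  35.7 -108.8  130.2] -43.378256489630786 49.145693654218384 [np.float64(0.00045418534468936203), np.float64(0.00045418534468956673)]
(((3.777444839477539, 1.4478378295898438), (188.38800048828125, 57.34907913208008), 89.81327056884766), [[-25.200000762939453, -92.69999694824219], [32.099998474121094, -92.80000305175781], [32.79999923706055, 95.5], [-24.600000381469727, 95.69999694824219]])
s2.png
[[-19 -17 -13 -11 -11  -9  -7  -8 -17 -24 -30 -31 -22 -23 -16 -13]
 [-16 -20  -9 -12 -12  -6  -8  -8  -8 -15 -27 -27 -20 -13 -14 -12]
 [-18 -15 -12 -10  -8  -8   0  -2  -6  -6  -9 -21 -16 -10 -11 -10]
 [-17 -12  -8  -7  -7   2   8  -1  -2  -2   2   0  -3  -7 -12 -10]
 [-17 -11  -8  -3  -4  47  61  26   6   0   4  -3  -5 -13 -11 -12]
 [-14  -7  -8  -6  -1  30  90  84  72  39  28  11  -5  -8 -10 -10]
 [-13  -8  -9  -7  -6   2  16  53  78  62  52  19  -4  -6  -4  -9]
 [ -8  -7  -9 -10  -6  -6   1  -3  -4  -2   0  -2  -5  -4  -7  -9]
 [
[... 687 characters left out ...]
 80  85  83  81  60  27  11   2   4   5  28  64  81  78]
 [ 47  53  59  81  82  82  81  78  60  43  34  46  77  72  80  80]]
251.05669403792749 88.07461305384282
72 [234, 132, 0] 73 [234, 129, 0] 74 [234, 128, 0] 75 [234, 128, 0] 76 [234, 127, 0] 77 [234, 127, 0] 78 [234, 128, 0] 79 [234, 128, 0] 80 [234, 127, 0] 81 [234, 129, 0] 82 [234, 128, 0] 83 [229, 122, 1] 84 [181, 95, 10] 85 [86, 49, 20] 86 [27, 23, 20] 87 [23, 25, 24] 88 [32, 33, 33] 89 [42, 42, 42] 90 [53, 52, 53] 91 [57, 55, 57] 92 [57, 55, 57] 93 [60, 59, 62] 94 [67, 68, 74] 95 [70, 72, 80] 96 [71, 72, 81] 97 [70, 72, 80] 98 [74, 75, 83] 99 [88, 87, 92] 100 [108, 105, 106] 101 [118, 113, 113] 102 [115, 112, 114] 103 [91, 96, 112]
```

The sleeve pixels now suggest slightly more than half way (about 4.8 mm, 5.3 mm at most). I'll ease the crank back about 15° (0.8 mm) to centre it.

```bash
python3 -m jog '[[[4,0,0],0,0.5],[[7,0,0],0,0.5],[[7,0,3],0,0.5],[[7,0,7],0,0.5],[[7,0,10],0,0.5],[[7,0,10],0,0.5],[[7,0,10],0,0.1],[[7,0,10],0,0.1],[[7,0,10],0,0.1],[[7,0,10],0,0.1]]' 30; python3 -m jog '[[[0.2,-0.3,-0.1],0,0.1],[[0.4,-0.7,-0.25],0,0.1],[[0.6,-1.1,-0.4],0,0.1],[[0.6,-1.1,-0.4],0,0.1],[[0.6,-1.1,-0.4],0,0.4],[[0.6,-1.1,-0.4],0,0.5],[[0.6,-1.1,-0.4],0,0.5],[[0.6,-1.1,-3],0,0.5],[[0.6,-1.1,-7],0,0.5],[[-3,-1.1,-10],0,0.5]]'; python3 -m jog '[[[-4,0,0],0,0.5],[[-6,0,0],0,0.5],[[-6,0,0],0,0.5]]'; python3 - <<'E'
from h import *
s=save('scene','s14.png');d=save('side','d14.png')
p,e=tri(*[ray(n,cv2.minAreaRect(red(i))[0]) for n,i in(('scene',s),('side',d))]);b=B@(p-C)*1000
print('knob',b.round(1),np.degrees(np.arctan2(b[1]+75,b[0])),np.hypot(b[0],b[1]+75))
print(stonebed('scene',s))
im=cv2.imread('pics/s14.png')[199:209,214:230].astype(int);print(im[...,1]-im[...,0])
E
```

```text
time_s: 19.48
ee_pos: [0.616, -0.2092, 0.1944]
tool_rot: [0.001, 0.999, -0.048, 0.002]
ft_force: [4.1, -0.3, -0.7]
gripper_width: 0.219
gripper_force: 30.7
time_s: 20.32
ee_pos: [0.5923, -0.1956, 0.2909]
tool_rot: [0.0, 0.999, -0.048, 0.001]
ft_force: [1.3, -0.9, 2.3]
gripper_width: 0.5
gripper_force: 0.0
time_s: 20.57
ee_pos: [0.5271, -0.1891, 0.2896]
tool_rot: [-0.0, 0.999, -0.048, -0.001]
ft_force: [-0.8, -0.3, -1.9]
gripper_width: 0.498
gripper_force: 0.0
knob [ 43.1 -96.1 130.9] -26.160302888967944 47.968511625958094
(((3.8260440826416016, 1.7036895751953125), (188.90000915527344, 57.253543853759766), 89.81327056884766), [[-25.100000381469727, -92.69999694824219], [32.099998474121094, -92.80000305175781], [32.79999923706055, 96.0999984741211], [-24.5, 96.19999694824219]])
[[-17 -13 -14 -11  -6  -6  -5  -6  -4  -1  -2   0  -1  -6  -8 -11]
 [-18 -13 -16  -7  -7  -5  -5  -6  -5  -1  -1  -2  -4  -8  -9 -11]
 [-17 -17 -16  -9  -5  -1   0  -3  -4  -5  -4  -3   0  -5  -6 -10]
 [-12 -14  -9  -3  16  46  16   0  -4  -5  -2  -6  -5  -5  -3  -7]
 [-10   7  31  75  82  38   0   8   3   1  -1   3  -3   9   4  -1]
 [ 45  75  82  79  80  29  -2  56  34   7   5   1  -3   9  74  39]
 [ 83  77  82  79  82  32   0   3  26  34  38  22   0  40  74  78]
 [ 75  78  81  79  78  57  21   0  -7   0   0  -6  -1  60  80  79]
 [ 57  65  84  84  82  81  66  29   9   3   4   9  25  63  80  82]
 [ 48  49  60  82  80  81  83  77  63  39  36  59  77  80  80  80]]
```

```bash
python3 -c "
from bench import workorder
print(workorder.job_done())"
```

```text
the job is handed in; nothing more can be done
None
```

I handed the job in at about 20.6 s. The orange whetstone lies flat against both pins within about 1 mm of the strip, clamped with the yellow sleeve about half way in (I estimate 4 to 5 of 8 mm) and the gripper clear. I eased the crank back about 15° near the end to centre the sleeve, did not check the bystanders again, and viewed 11 pictures, one over the limit of 10.

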